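# Put the pattern weights and clapper back in their nest boards

## Task

Clear up the dressmaker's cutting table: put the large round weight, the small round weight, the steel bar weight and the wooden clapper each into the nest board whose recess matches its shape and size, lying flat on the felt inside the recess. Leave the thread spool standing where it is.

Things in the scene. Friction and masses are not known exactly. Their poses are not given: they have to be found in the camera images.
- large_round: Large round pattern weight: plain steel cylinder standing on its flat face, 56 mm diameter, 34 mm tall, at most 0.75 kg. Origin: centre of its underside; z up.
- small_round: Small round pattern weight: plain steel cylinder standing on its flat face, 36 mm diameter, 34 mm tall, at most 0.32 kg. Origin: centre of its underside; z up.
- bar_weight: Narrow bar pattern weight: plain steel bar lying flat, 96 mm long (along its own y), 28 mm wide (along its own x), 34 mm tall, at most 0.8 kg. Origin: centre of its underside; z up. Either end may point either way.
- clapper: Tailor's clapper: plain wooden block with rounded edges, lying flat, 92 mm long (along its own y), 50 mm wide (along its own x), 34 mm tall, at most 0.16 kg. Origin: centre of its underside; z up. Either end may point either way.
- large_round_board: Nest board for the large round weight: square pale wooden board 86 x 86 mm with one round felt-lined recess 72 mm in diameter. Its top is 10 mm above the table; the recess is 6 mm deep (felt floor 4 mm above the table). Fixed to the table, does not move. Origin: centre of the board's underside, under the recess centre; z up.
- small_round_board: Nest board for the small round weight: square pale wooden board 66 x 66 mm with one round felt-lined recess 52 mm in diameter. Its top is 10 mm above the table; the recess is 6 mm deep (felt floor 4 mm above the table). Fixed to the table, does not move. Origin: centre of the board's underside, under the recess centre; z up.
- bar_board: Nest board for the bar weight: pale wooden board 58 mm (x) by 124 mm (y) with one narrow oblong felt-lined recess 44 mm (x) by 112 mm (y). Its top is 10 mm above the table; the recess is 6 mm deep (felt floor 4 mm above the table). Fixed to the table, does not move. Origin: centre of the board's underside, under the recess centre; y along the recess, z up.
- clapper_board: Nest board for the clapper: pale wooden board 80 mm (x) by 120 mm (y) with one wide oblong felt-lined recess 66 mm (x) by 108 mm (y). Its top is 10 mm above the table; the recess is 6 mm deep (felt floor 4 mm above the table). Fixed to the table, does not move. Origin: centre of the board's underside, under the recess centre; y along the recess, z up.
- spool: Bystander: thread spool standing upright in the midst of the other things, 34 mm diameter, 45 mm tall, loose. To be left where it is. Origin: centre of its underside.
Not all that is in view belongs to the job. What is shaped like the small_round but purple is not meant. Leave any blue look-alike of the bar_board alone.

How it is judged:
By the outcome, as a careful person would: the job done as asked, in the order asked, and still so for the second after the job is handed in, with the robot touching nothing.
It also fails if it takes over 96 s, if anything falls off the work surface, if the arm or the gripper's body presses on something with over 40 N, if the wrist force passes 120 N, or if a joint passes its speed limit or range.

## Robot

A 6-joint arm with a two-finger parallel gripper is mounted at the origin on the work surface. World frame = base frame: x ahead of the robot, y to its left, z up, the work surface at z = 0. Lengths are in m, angles in rad, forces in N, time in s.
With the tool pointing down it reaches from about 0.325 to 0.9 m from the base axis. Payload 6.1 kg.
Tool frame: the origin (TCP) lies between the finger pads; the fingertips stand 25 mm ahead of it and the grasp point (between the pads) lies 6 mm ahead of it (env.tip_reach is the distance from the TCP to the fingertips, in m); z points along the fingers, y is the line along which they close (so a half turn about z gives the same grasp; the last joint's range is limited). The gripper opens to 85 mm and grips with 20 to 120 N. Pads are 22 mm wide; open, the fingers measure 114 mm over their backs; the gripper's body (76 mm by 85 mm) begins 54 mm behind the grasp point. The pads swing forward as they close: fully open they stand 13 mm farther back than shut.
Start: joints at [1.038, 0.22, 1.526, -0, 1.395, -0.126], TCP at [0.247, 0.574, 0.256] pointing down, gripper open.
Joint ranges: [-2.98, 2.98], [-0.91, 2.08], [0.09, 2.57], [-1.24, 4.39], [0.2, 2.65], [-2.68, 2.68]. Speed limits (rad/s): [2.57, 2.57, 3.01, 3.14, 3.14, 3.14].

## Interface

Orientations are given as a unit quaternion [w, x, y, z].
In Python, from rig import env gives the robot as it stands.
- The arm moves only by the shell command python3 -m creep 'ROWS' [FORCE]. ROWS is JSON, one flat list of numbers, 5 for each row, row after row: the finger opening in m, from 0 to 0.0854, then the shift along the tool's x, y, z in m, then the turn about the tool's z in units of 10 degrees (1.0 is 10 degrees). In form: [fingers, tx, ty, tz, roll, fingers, tx, ty, tz, roll, ...]. A call has 1 to 10 rows; each row shifts and turns the commanded pose from where the row before left it, along the tool's axes as they then stand; what a row does not reach is not made up. A row lasts 1/8 s, in which the tool goes at most 62.5 mm and 10.7 degrees, less where a joint would pass 70% of its speed; a pose out of reach is approached as far as the arm can. A call with a gripper value outside its range is refused whole. The fingers move at their own pace and stop on an object; FORCE is the grip in N (left out, the last holds). Time passes only in rows, so rows that do not move let the fingers close. It gives the time, the measured TCP pose, the force, the opening and the grip force at its end, in the units of the state.
- env.state(): the state, without advancing time (a new reading comes with each control period).
- env.read_camera(name): name is "scene" or "top" or "wrist"; returns (picture, depth): 400x640x3 uint8, red, green, blue; 400x640 float32, m along the optical axis (not along the pixel's ray), 0 where there is no reading.
- env.calibration(name): a dict with "fx", "fy", "cx", "cy" (pixels), "R" (3x3) and "t" (3): a world point X has camera coordinates R X + t. Camera axes: x right, y down, z forward; pixel columns grow to the right and rows downward; lengths in m; the calibration is good to about 2 mm. A picture is of the moment at which its call begins: read the wrist's pose just before it. calibration takes no time and is no camera call; for the wrist camera it gives the pose at the moment of the call.
- env.finish_job(): hands the job in; it is judged then, once.
The state is a dict: "t": time; "joint_positions": joint angles; "joint_velocities": joint speeds; "effort": joint torques, N m; "position": TCP position; "tcp_rot": TCP orientation; "contact_force": force on the tool from outside, world axes, zero at the start; "moment": the same for the moment, N m; "gripper_width": opening from 0.0 (shut) to 1.0 (fully open); "grasp_force": force on a finger pad.
Only numpy, scipy, OpenCV 4.12 (cv2) and the standard library are available. Lean on these libraries where they do the work, as an engineer would, in place of code of your own. Each camera call takes 0.05 s, during which the arm holds its last target. There are 200 camera calls.

## Working session

There is one attempt and no reset: what is moved stays moved. The work goes in short steps, Python scripts to look and compute and a shell command to move; the robot and the scene stay as the last step left them, time stands still between calls to the robot, and variables do not carry over. Pictures are saved under pics/ and viewed, at most 14 in all, crops included, and the job is handed in when it is done.

```bash
mkdir -p pics; ls; python3 - <<'E'
from rig import env
import cv2,numpy as np
s=env.state();print(s['position'],s['tcp_rot'],s['t'],env.tip_reach)
for n in ['top','scene']:
    p,d=env.read_camera(n);c=env.calibration(n)
    cv2.imwrite(f'pics/{n}0.png',p[:,:,::-1]);np.savez(f'{n}0.npz',p=p,d=d,**c)
    print(n,c)
E
```

```text
pics
[0.2470119  0.57350869 0.25521584] [-3.05618598e-04  2.01996772e-01  9.79385714e-01 -9.13693652e-04] 0.0 0.025
top {'fx': 414.3933505659669, 'fy': 414.3933505659669, 'cx': 317.70127646063713, 'cy': 207.71734309086125, 'R': array([[-0.0218832 , -0.99972171, -0.00881063],
       [-0.98138237,  0.02316208, -0.19066245],
       [ 0.19081346,  0.00447429, -0.98161612]]), 't': array([0.02139329, 0.47420332, 1.08076557])}
scene {'fx': 379.6425804527972, 'fy': 379.6425804527972, 'cx': 319.3677681871243, 'cy': 203.41347668351415, 'R': array([[-0.30150757,  0.95337704, -0.01286078],
       [ 0.60888886,  0.18214757, -0.77205999],
       [-0.73372171, -0.24061272, -0.63541953]]), 't': array([ 0.13603543, -0.25672933,  1.22663792])}
```

View pics/top0.png

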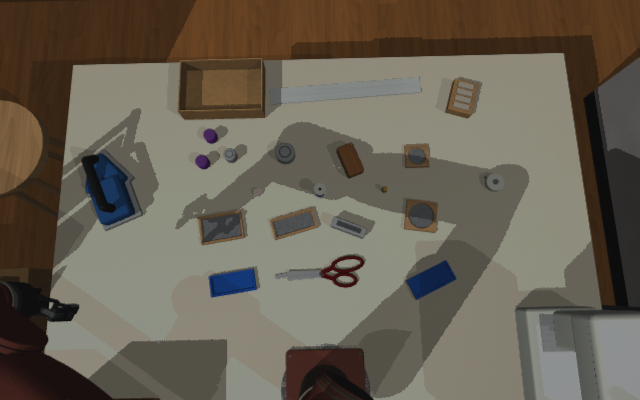

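View pics/scene0.png

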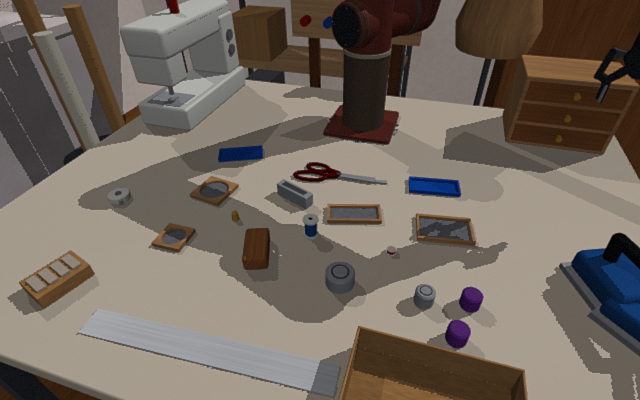

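The top view shows the large round at (285,153), small round (231,155), bar (349,226), clapper (350,160) and spool (320,189). The boards are at (421,215) large round, (417,156) small round, (295,222) bar and (222,228) clapper. The purple and blue look-alikes are distinct. The scene view agrees, with the large round at (340,277) and the bar at (295,194).

```bash
cat > m.py <<'E'
import numpy as np,cv2
def load(n): return dict(np.load(n))
def cloud(z):
    d=z['d'];v,u=np.mgrid[:400,:640]
    P=np.stack([(u-z['cx'])/z['fx']*d,(v-z['cy'])/z['fy']*d,d],-1)
    W=(P-z['t'])@z['R'];W[d==0]=np.nan
    return W
def at(z,u,v,h):
    r=np.array([(u-z['cx'])/z['fx'],(v-z['cy'])/z['fy'],1])@z['R'];o=-z['t']@z['R']
    return o+r*(h-o[2])/r[2]
def tri(z1,p1,z2,p2):
    A=[];b=[]
    for z,(u,v) in((z1,p1),(z2,p2)):
        r=np.array([(u-z['cx'])/z['fx'],(v-z['cy'])/z['fy'],1])@z['R'];r/=np.linalg.norm(r)
        o=-z['t']@z['R'];M=np.eye(3)-np.outer(r,r);A.append(M);b.append(M@o)
    return np.linalg.solve(sum(A),sum(b))
E
python3 - <<'E'
from m import *
T=load('top0.npz');S=load('scene0.npz');W=cloud(T);V=cloud(S)
things=dict(large=(285,153),small=(231,155),bar=(349,226),clap=(350,160),spool=(320,189),Lb=(421,215),Sb=(417,156),Bb=(295,222),Cb=(222,228))
for n,(u,v) in things.items():
    c=W[v-3:v+4,u-3:u+4].reshape(-1,3);c=np.nanmedian(c,0)
    lo=.006 if n[-1]=='b' else .024
    out=[]
    for X in(W,V):
        m=(np.hypot(X[...,0]-c[0],X[...,1]-c[1])<(.075 if n[-1]=='b' else .06))&(X[...,2]>lo)&(X[...,2]<(.02 if n[-1]=='b' else .06))
        k,l=cv2.connectedComponents(m.astype('uint8'));b=1+np.argmax([np.sum(l==i) for i in range(1,k)]) if k>1 else 1
        p=X[l==b]
        if len(p)<5: out.append('none');continue
        r=cv2.minAreaRect((p[:,:2]*1000).astype('float32'))
        out.append(('%d: (%.0f %.0f) size(%.0f %.0f) ang %.0f z%.1f'%(len(p),*r[0],*r[1],r[2],1000*np.median(p[:,2]))))
    print(n,np.round(c*1000),out)
cv2.imwrite('pics/tc.png',cv2.resize(T['p'][125:250,190:450,::-1],None,fx=3,fy=3,interpolation=cv2.INTER_CUBIC))
cv2.imwrite('pics/sc.png',cv2.resize(S['p'][140:320,120:510,::-1],None,fx=2,fy=2,interpolation=cv2.INTER_CUBIC))
E
```

```text
large [636.  99.  33.] ['299: (641 101) size(54 53) ang 90 z32.4', '597: (644 101) size(55 54) ang 14 z33.3']
small [634. 252.  34.] ['126: (639 258) size(34 34) ang 51 z32.7', '306: (642 258) size(34 35) ang 7 z33.0']
bar [424. -73.  33.] ['362: (424 -71) size(96 28) ang 68 z32.7', '368: (425 -72) size(97 29) ang 67 z32.7']
clap [611. -83.  33.] ['556: (617 -83) size(93 51) ang 22 z32.3', '833: (619 -83) size(92 50) ang 22 z32.8']
spool [527.   3.  44.] ['118: (529 5) size(30 33) ang 89 z43.9', '202: (530 6) size(33 32) ang 19 z43.5']
Lb [ 455. -279.    3.] ['424: (454 -276) size(87 87) ang 82 z8.9', '380: (455 -277) size(89 89) ang 81 z8.9']
Sb [ 628. -279.    3.] ['257: (628 -277) size(66 67) ang 2 z8.9', '392: (630 -276) size(68 69) ang 1 z8.8']
Bb [444.  75.   4.] ['290: (440 80) size(59 124) ang 16 z9.0', '375: (441 80) size(61 124) ang 16 z9.0']
Cb [431. 280.   3.] ['312: (434 283) size(80 121) ang 8 z8.9', '477: (435 283) size(84 121) ang 9 z9.1']
```

View pics/tc.png

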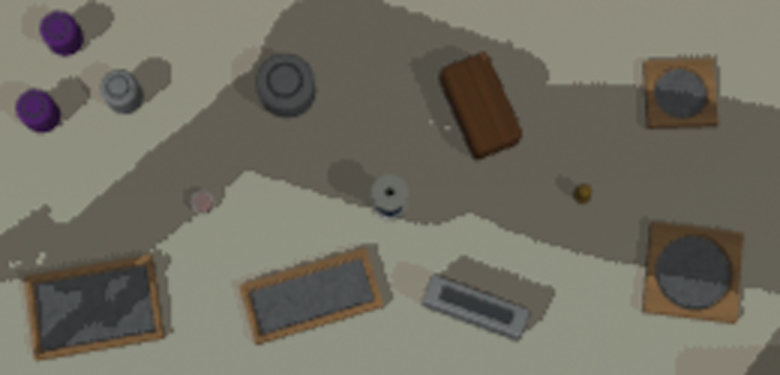

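View pics/sc.png

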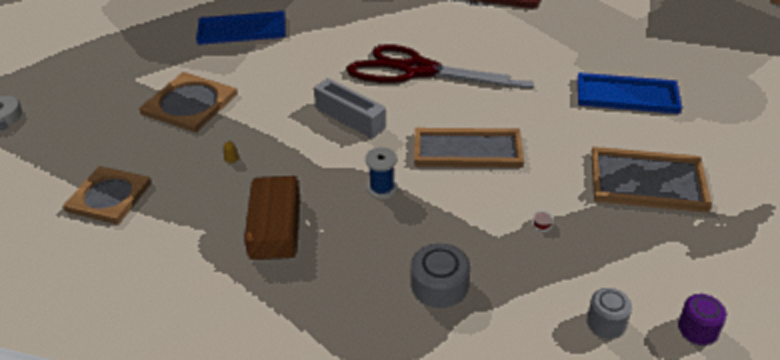

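Both cameras agree to within 2–3 mm on every object and board, and tops read about 33 mm and 9 mm, which matches the text. The crops confirm the shapes and the grasp directions. First I'll turn the tool to align with the world axes (tool x = −X, y = +Y) and head for the large round.

```bash
cat > go.py <<'E'
import sys,numpy as np
from scipy.spatial.transform import Rotation as Ro
from rig import env
# usage: go.py X Y Z [yaw of tool y, deg] -> shift in tool axes (mm) as tool stands, roll units
a=[float(v) for v in sys.argv[1:]];s=env.state()
q=s['tcp_rot'];R=Ro.from_quat([q[1],q[2],q[3],q[0]]).as_matrix()
yaw=np.degrees(np.arctan2(R[1,1],R[0,1]))
print('t',s['t'],'pos',np.round(np.array(s['position'])*1000,1),'yaw',round(yaw,1),'w',round(float(s['gripper_width'])*85.4,1),'gf',s['grasp_force'],'F',np.round(s['contact_force'],1),'j6',round(s['joint_positions'][5],2))
if len(a)>=3: print('tool shift now',np.round(R.T@(np.array(a[:3])-1000*np.array(s['position'])),1))
if len(a)>3:
    d=(yaw-a[3]+90)%180-90; print('roll units',d/10)
    th=np.radians(yaw-d);R2=np.array([[-np.sin(th),np.cos(th),0],[np.cos(th),np.sin(th),0],[0,0,-1]]).T
    R2=np.column_stack([[-np.sin(th),np.cos(th),0],[np.cos(th),np.sin(th),0],[0,0,-1]]);R2[:,0]=np.cross(R2[:,1],R2[:,2])
    print('shift after roll',np.round(R2.T@(np.array(a[:3])-1000*np.array(s['position'])),1))
E
python3 -m creep '[0.085,0,0,0.035,-0.777,0.085,0,0,0.035,-0.777,0.085,0,0,0.035,-0.777,0.085,-0.028,-0.034,0,0,0.085,-0.028,-0.034,0,0,0.085,-0.028,-0.034,0,0,0.085,-0.028,-0.034,0,0,0.085,-0.028,-0.034,0,0,0.085,-0.028,-0.034,0,0,0.085,-0.028,-0.034,0,0]' 60
python3 go.py 642 101 130 90
python3 -c "
from m import *
T=load('top0.npz');S=load('scene0.npz')
print(tri(T,(285,152.3),S,(340,271.5)),'large top; clapper board corner',tri(T,(241.5,235.5),S,(473.5,240.5)))"
```

```text
t: 1.35
position: [0.4438, 0.3347, 0.1509]
tcp_rot: [-0.0, -0.0, 1.0, -0.0]
contact_force: [0.2, 0.2, -0.9]
gripper_width: 0.993
grasp_force: 0.0
t 1.35 pos [443.8 334.7 150.9] yaw 90.0 w 84.8 gf 0.0 F [ 0.2  0.2 -0.9] j6 -1.07
tool shift now [-198.2 -233.7   20.9]
roll units 0.00024846245414096303
shift after roll [-198.2 -233.7   20.9]
[0.63967282 0.10025342 0.02970687] large top; clapper board corner [ 0.41749089  0.29361206 -0.03790328]
```

```bash
python3 -m creep '[0.085,-0.028,-0.0334,0,0,0.085,-0.028,-0.0334,0,0,0.085,-0.028,-0.0334,0,0,0.085,-0.028,-0.0334,0,0,0.085,-0.028,-0.0334,0,0,0.085,-0.028,-0.0334,0,0,0.085,-0.03,-0.0334,0,0,0.085,0,0,0,0,0.085,0,0,0,0]' 
python3 go.py 642 101 35 90
python3 - <<'E'
from rig import env
import cv2,numpy as np
from m import *
c=env.calibration('wrist');p,d=env.read_camera('wrist')
cv2.imwrite('pics/w1.png',p[:,:,::-1]);np.savez('w1.npz',p=p,d=d,**c)
W=cloud(load('w1.npz'));m=(W[...,2]>.028)&(W[...,2]<.04)&(np.hypot(W[...,0]-.642,W[...,1]-.101)<.04)
print(m.sum(),cv2.minAreaRect((W[m][:,:2]*1000).astype('float32')),np.median(W[m][:,2]))
E
```

```text
t: 2.48
position: [0.6406, 0.1023, 0.1505]
tcp_rot: [-0.001, 0.0, 1.0, 0.0]
contact_force: [-0.1, 0.3, 0.3]
gripper_width: 0.994
grasp_force: 0.0
t 2.475 pos [640.6 102.3 150.5] yaw 90.0 w 84.9 gf 0.0 F [-0.1  0.3  0.3] j6 -1.53
tool shift now [ -1.6  -1.3 115.5]
roll units -0.0026252412475301413
shift after roll [ -1.4  -1.3 115.5]
3822 ((642.9967651367188, 99.37339782714844), (55.34010696411133, 55.14977264404297), 78.13352966308594) 0.03451314981513923
```

View pics/w1.png

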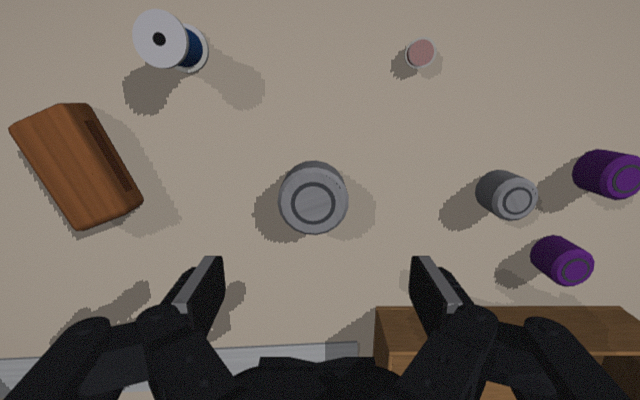

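The wrist view shows the large round at (313,200) between the open fingers, and it measures (643, 99), 34.5 mm tall. That is consistent with the other cameras. I'll descend and grip.

```bash
python3 -m creep '[0.085,-0.002,-0.0025,0.03,0,0.085,0,0,0.03,0,0.085,0,0,0.03,0,0.085,0,0,0.0145,0,0.085,0,0,0.01,0,0.045,0,0,0,0,0.045,0,0,0,0,0.045,0,0,0,0,0.045,0,0,0,0,0.045,0,0,0,0]' 60
python3 go.py 454 -277 150
```

```text
t: 3.78
position: [0.6445, 0.0997, 0.0386]
tcp_rot: [0.001, -0.0, 1.0, 0.0]
contact_force: [-1.0, -0.4, 6.1]
gripper_width: 0.628
grasp_force: 64.7
t 3.775 pos [644.5  99.7  38.6] yaw 90.0 w 53.6 gf 64.70220440067351 F [-1.  -0.4  6.1] j6 -1.54
tool shift now [ 190.2 -376.7 -111.9]
```

```bash
python3 -m creep '[0.045,0,0,-0.02,0,0.045,0,0,-0.03,0,0.045,0,0,-0.03,0,0.045,0.027,-0.054,0,0,0.045,0.027,-0.054,0,0,0.045,0.027,-0.054,0,0,0.045,0.027,-0.054,0,0,0.045,0.027,-0.054,0,0,0.045,0.027,-0.054,0,0,0.045,0.027,-0.053,0,0]' 
python3 -m creep '[0.045,0,0,0,0,0.045,0,0,0,0]'
python3 go.py 454 -277 43 90
python3 - <<'E'
from rig import env
import cv2,numpy as np
from m import *
c=env.calibration('wrist');p,d=env.read_camera('wrist')
cv2.imwrite('pics/w2.png',p[:,:,::-1])
E
```

```text
t: 5.03
position: [0.453, -0.2786, 0.1173]
tcp_rot: [0.0, 0.0, 1.0, 0.0]
contact_force: [1.8, -0.1, -5.6]
gripper_width: 0.628
grasp_force: 65.4
t: 5.28
position: [0.4539, -0.2771, 0.1169]
tcp_rot: [-0.0, 0.001, 1.0, 0.0]
contact_force: [0.2, 0.6, -5.1]
gripper_width: 0.625
grasp_force: 65.7
t 5.275 pos [ 453.9 -277.1  116.9] yaw 89.9 w 53.4 gf 65.67773505114019 F [ 0.2  0.6 -5.1] j6 -2.27
tool shift now [-0.1  0.1 73.9]
roll units -0.008046406760102797
shift after roll [-0.1  0.1 73.9]
```

View pics/w2.png

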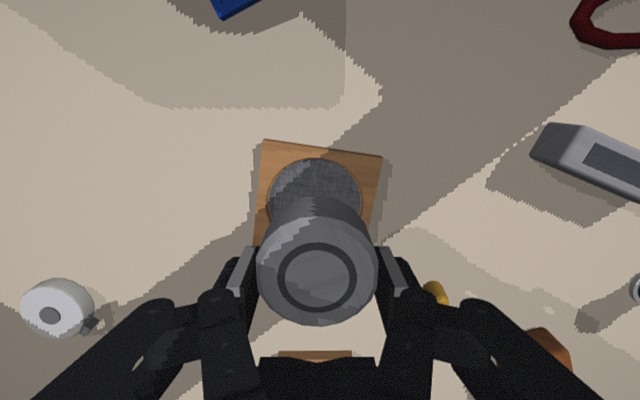

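The large round is held at (317,272), above its board's recess. I'll lower it in steps and check the force.

```bash
python3 -m creep '[0.045,-0.0015,0,0.02,0,0.045,0,0,0.02,0,0.045,0,0,0.015,0,0.045,0,0,0.01,0,0.045,0,0,0.005,0,0.045,0,0,0.001,0,0.045,0,0,0,0]'
python3 go.py 455.5 -277 42
```

```text
t: 6.2
position: [0.4562, -0.2776, 0.0463]
tcp_rot: [0.0, 0.0, 1.0, -0.0]
contact_force: [0.5, -0.3, -5.0]
gripper_width: 0.625
grasp_force: 65.6
t 6.2 pos [ 456.2 -277.6   46.3] yaw 90.0 w 53.3 gf 65.6423138268292 F [ 0.5 -0.3 -5. ] j6 -2.27
tool shift now [0.7 0.6 4.3]
```

```bash
python3 -m creep '[0.045,0,0,0.0015,0,0.045,0,0,0.0015,0,0.045,0,0,0.001,0,0.045,0,0,0,0]'
python3 go.py 455.5 -277 42
```

```text
t: 6.7
position: [0.4559, -0.2775, 0.0426]
tcp_rot: [-0.0, -0.0, 1.0, -0.0]
contact_force: [-4.1, 2.3, 5.0]
gripper_width: 0.629
grasp_force: 66.6
t 6.7 pos [ 455.9 -277.5   42.6] yaw 90.0 w 53.7 gf 66.57295600511134 F [-4.1  2.3  5. ] j6 -2.27
tool shift now [0.4 0.5 0.6]
```

It touched down at the expected height. I'll release, retreat and go to the small round.

```bash
python3 -m creep '[0.07,0,0,0,0,0.07,0,0,0,0,0.07,0,0,0,0,0.07,0,0,-0.02,0,0.07,0,0,-0.03,0,0.07,0,0,-0.04,0,0.06,-0.018,0.05,0,0,0.06,-0.018,0.05,0,0,0.06,-0.018,0.05,0,0,0.06,-0.018,0.05,0,0]' 
python3 -m creep '[0.06,-0.018,0.055,0,0,0.06,-0.018,0.055,0,0,0.06,-0.018,0.055,0,0,0.06,-0.018,0.055,0,0,0.06,-0.018,0.055,0,0,0.06,-0.022,0.055,0,0,0.06,0,0,0,0,0.06,0,0,0,0]'
python3 go.py 640.5 258 36 90
python3 - <<'E'
from rig import env
import cv2,numpy as np
from m import *
c=env.calibration('wrist');p,d=env.read_camera('wrist')
cv2.imwrite('pics/w3.png',p[:,:,::-1]);np.savez('w3.npz',p=p,d=d,**c)
W=cloud(load('w3.npz'));m=(W[...,2]>.028)&(W[...,2]<.04)&(np.hypot(W[...,0]-.6405,W[...,1]-.258)<.03)
print(m.sum(),cv2.minAreaRect((W[m][:,:2]*1000).astype('float32')),np.median(W[m][:,2]))
p,d=env.read_camera('top');c=env.calibration('top');np.savez('t3.npz',p=p,d=d,**c);W=cloud(load('t3.npz'))
m=(W[...,2]>.03)&(W[...,2]<.045)&(np.hypot(W[...,0]-.455,W[...,1]+.277)<.06)
print('large',m.sum(),cv2.minAreaRect((W[m][:,:2]*1000).astype('float32')),np.median(W[m][:,2]))
E
```

```text
t: 7.95
position: [0.5284, -0.0758, 0.1321]
tcp_rot: [0.0, 0.0, 1.0, -0.0]
contact_force: [1.3, 0.5, -0.4]
gripper_width: 0.701
grasp_force: 0.0
t: 8.95
position: [0.6394, 0.2525, 0.1311]
tcp_rot: [-0.001, -0.0, 1.0, -0.0]
contact_force: [0.0, -1.1, -0.7]
gripper_width: 0.708
grasp_force: 0.0
t 8.95 pos [639.4 252.5 131.1] yaw 90.0 w 60.4 gf 0.0 F [ 0.  -1.1 -0.7] j6 -1.31
tool shift now [-1.2  5.5 95.1]
roll units 0.004722832483078321
shift after roll [-1.1  5.5 95.1]
1833 ((641.1963500976562, 256.389404296875), (34.71227264404297, 35.80882263183594), 89.3959732055664) 0.03439521875799382
large 326 ((453.12628173828125, -274.50701904296875), (53.48700714111328, 54.577484130859375), 43.116336822509766) 0.036689170153919565
```

View pics/w3.png

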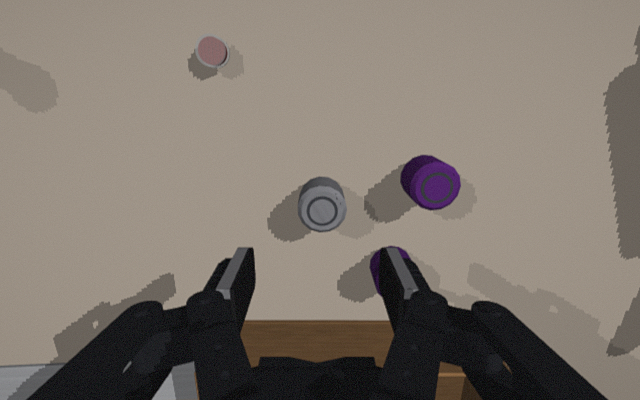

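The small round is at (322,210) and measures (641, 256.5). The purple cylinders at (432,185) and (390,265) are clear of the narrowed fingers. The top camera confirms the large round is seated: its top reads 36.7 mm, 4 mm higher than on the table.

```bash
python3 -m creep '[0.052,-0.002,0.0045,0.02,0,0.052,0,0,0.03,0,0.052,0,0,0.022,0,0.052,0,0,0.013,0,0.052,0,0,0.008,0,0.025,0,0,0,0,0.025,0,0,0,0,0.025,0,0,0,0,0.025,0,0,0,0,0.025,0,0,0,0]' 50
python3 go.py 629 -276.5 118
```

```text
t: 10.3
position: [0.6418, 0.2572, 0.0389]
tcp_rot: [0.0, -0.0, 1.0, 0.0]
contact_force: [0.0, -0.8, -2.2]
gripper_width: 0.397
grasp_force: 49.9
t 10.3 pos [641.8 257.2  38.9] yaw 90.0 w 33.9 gf 49.877237195614725 F [ 0.  -0.8 -2.2] j6 -1.3
tool shift now [  12.8 -533.7  -79.1]
```

```bash
python3 -m creep '[0.025,0,0,-0.02,0,0.025,0,0,-0.03,0,0.025,0,0,-0.03,0,0.025,0.002,-0.05,0,0,0.025,0.002,-0.05,0,0,0.025,0.002,-0.05,0,0,0.025,0.002,-0.05,0,0,0.025,0.002,-0.05,0,0,0.025,0.002,-0.05,0,0,0.025,0,-0.05,0,0]'
python3 -m creep '[0.025,0,-0.05,0,0,0.025,0,-0.05,0,0,0.025,0,-0.05,0,0,0.025,0,-0.0337,0,0,0.025,0,0,0,0,0.025,0,0,0,0]'
python3 go.py 629.5 -276.5 43
```

```text
t: 11.55
position: [0.6302, -0.0945, 0.1208]
tcp_rot: [0.001, -0.0, 1.0, -0.0]
contact_force: [0.2, 1.2, -2.5]
gripper_width: 0.398
grasp_force: 50.3
t: 12.3
position: [0.63, -0.2762, 0.1198]
tcp_rot: [0.0, 0.0, 1.0, 0.0]
contact_force: [0.3, 0.8, -1.7]
gripper_width: 0.399
grasp_force: 50.4
t 12.3 pos [ 630.  -276.2  119.8] yaw 90.0 w 34.1 gf 50.38443747209385 F [ 0.3  0.8 -1.7] j6 -2.1
tool shift now [ 0.6 -0.3 76.8]
```

```bash
python3 -m creep '[0.025,0,0,0.02,0,0.025,0,0,0.02,0,0.025,0,0,0.015,0,0.025,0,0,0.01,0,0.025,0,0,0.005,0,0.025,0,0,0.002,0,0.025,0,0,0.0015,0,0.025,0,0,0.0015,0,0.025,0,0,0,0]'
python3 go.py 629.5 -276.5 43
```

```text
t: 13.42
position: [0.6299, -0.2766, 0.044]
tcp_rot: [0.0, 0.0, 1.0, -0.0]
contact_force: [-0.4, -0.5, -1.6]
gripper_width: 0.398
grasp_force: 50.4
t 13.425 pos [ 629.9 -276.6   44. ] yaw 90.0 w 34.0 gf 50.38670729845762 F [-0.4 -0.5 -1.6] j6 -2.1
tool shift now [0.4 0.1 1. ]
```

```bash
python3 -m creep '[0.025,0,0,0.001,0,0.025,0,0,0.001,0,0.025,0,0,0,0]'
python3 go.py
```

```text
t: 13.8
position: [0.63, -0.2766, 0.0427]
tcp_rot: [0.0, -0.0, 1.0, -0.0]
contact_force: [-2.5, 2.1, 4.7]
gripper_width: 0.398
grasp_force: 51.0
t 13.8 pos [ 630.  -276.6   42.7] yaw 90.0 w 34.0 gf 51.02634335984476 F [-2.5  2.1  4.7] j6 -2.1
```

```bash
python3 -m creep '[0.055,0,0,0,0,0.055,0,0,0,0,0.055,0,0,-0.02,0,0.055,0,0,-0.03,0,0.055,0,0,-0.035,0,0.055,0.041,0.041,0,0,0.055,0.041,0.041,0,0,0.055,0.041,0.041,0,0,0.055,0.041,0.041,0,0,0.055,0.041,0.041,0,0]'
python3 -m creep '[0.055,0,0,0,0.95,0.055,0,0,0,0.95,0.055,0,0,0,0.95,0.055,0,0,0,0.95,0.055,0,0,0,0.95,0.055,0,0,0,0.95,0.055,0,0,0,0.95,0.055,0,0,0,0.95,0.055,0,0,0,0.95,0.055,0,0,0,0.95]'
python3 -m creep '[0.055,0,0,0,0.9,0.055,0,0,0,0.85,0.055,0,0,0,0,0.055,0,0,0,0]'
python3 - <<'E'
from rig import env
import cv2,numpy as np
from m import *
c=env.calibration('wrist');p,d=env.read_camera('wrist')
cv2.imwrite('pics/w4.png',p[:,:,::-1]);np.savez('w4.npz',p=p,d=d,**c)
W=cloud(load('w4.npz'));m=(W[...,2]>.028)&(W[...,2]<.04)&(np.hypot(W[...,0]-.4245,W[...,1]+.072)<.06)
print(m.sum(),cv2.minAreaRect((W[m][:,:2]*1000).astype('float32')),np.median(W[m][:,2]))
p,d=env.read_camera('top');c=env.calibration('top');np.savez('t4.npz',p=p,d=d,**c);W=cloud(load('t4.npz'))
m=(W[...,2]>.03)&(W[...,2]<.045)&(np.hypot(W[...,0]-.629,W[...,1]+.277)<.05)
print('small',m.sum(),cv2.minAreaRect((W[m][:,:2]*1000).astype('float32')),np.median(W[m][:,2]))
E
python3 go.py 424.5 -72 38 -22.5
```

```text
t: 15.05
position: [0.4242, -0.0706, 0.1282]
tcp_rot: [0.001, 0.0, 1.0, -0.0]
contact_force: [0.5, 0.8, 0.2]
gripper_width: 0.644
grasp_force: 0.0
t: 16.3
position: [0.4255, -0.0718, 0.1283]
tcp_rot: [0.001, 0.739, 0.674, 0.001]
contact_force: [-0.4, -0.5, 1.3]
gripper_width: 0.642
grasp_force: 0.0
t: 16.8
position: [0.4252, -0.0717, 0.1276]
tcp_rot: [0.001, 0.831, 0.557, 0.0]
contact_force: [0.6, 0.6, 0.1]
gripper_width: 0.644
grasp_force: 0.0
5016 ((424.4770812988281, -73.59158325195312), (95.73235321044922, 28.078874588012695), 68.09495544433594) 0.03444994171162107
small 123 ((627.57080078125, -273.7829895019531), (34.87876892089844, 34.16853713989258), 72.38851928710938) 0.03632800916226559
t 16.9 pos [425.  -71.6 127.2] yaw -22.4 w 54.9 gf 0.0 F [0.6 0.4 0. ] j6 0.04
tool shift now [-0.6 -0.3 89.2]
roll units 0.010696390293438185
shift after roll [-0.6 -0.3 89.2]
```

View pics/w4.png

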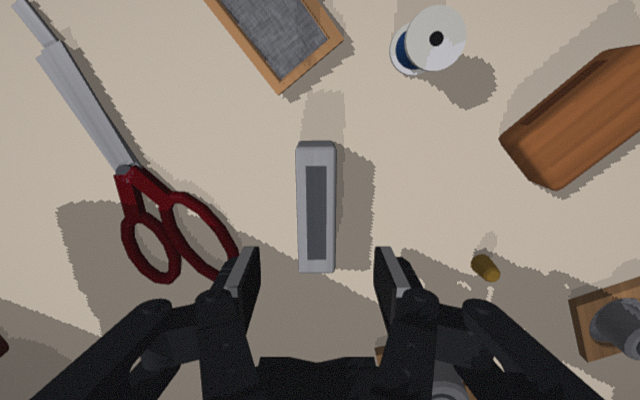

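The bar is centred between the fingers at (316,208) and measures (424.5, −73.6), long axis 68°. The scissors and the thimble are clear of the fingers. The small round is seated, with its top at 36.3 mm.

```bash
python3 -m creep '[0.046,-0.002,0,0.02,-0.05,0.046,0,0,0.025,0,0.046,0,0,0.022,0,0.046,0,0,0.013,0,0.046,0,0,0.009,0,0.018,0,0,0,0,0.018,0,0,0,0,0.018,0,0,0,0,0.018,0,0,0,0,0.018,0,0,0,0]' 80
python3 go.py 440.5 80 120 16.2
```

```text
t: 18.15
position: [0.4241, -0.0733, 0.038]
tcp_rot: [0.0, 0.829, 0.559, 0.0]
contact_force: [-0.4, 0.2, -2.2]
gripper_width: 0.306
grasp_force: 79.3
t 18.15 pos [424.1 -73.3  38. ] yaw -22.0 w 26.1 gf 79.2513120174408 F [-0.4  0.2 -2.2] j6 0.03
tool shift now [148.3 -42.2 -82. ]
roll units -3.819013987205787
shift after roll [142.7  58.6 -82. ]
```

```bash
python3 -m creep '[0.018,0,0,-0.02,0,0.018,0,0,-0.03,0,0.018,0,0,-0.032,0,0.018,0.037,-0.0105,0,0,0.018,0.037,-0.0105,0,0,0.018,0.037,-0.0105,0,0,0.018,0.0373,-0.0107,0,0,0.018,0,0,0,-0.95,0.018,0,0,0,-0.95,0.018,0,0,0,-0.95]'
python3 -m creep '[0.018,0,0,0,-0.97,0.018,0,0,0,0,0.018,0,0,0,0]'
python3 - <<'E'
from rig import env
import cv2,numpy as np
from m import *
c=env.calibration('wrist');p,d=env.read_camera('wrist')
cv2.imwrite('pics/w5.png',p[:,:,::-1]);np.savez('w5.npz',p=p,d=d,**c)
W=cloud(load('w5.npz'));m=(W[...,2]>.0065)&(W[...,2]<.014)&(np.hypot(W[...,0]-.4405,W[...,1]-.08)<.08)
print(m.sum(),cv2.minAreaRect((W[m][:,:2]*1000).astype('float32')),np.median(W[m][:,2]))
m=(W[...,2]>.06)&(W[...,2]<.14)&(np.hypot(W[...,0]-.4405,W[...,1]-.08)<.06)
n=m&(abs(np.arange(640)[None]-317)<25)
print('held',cv2.minAreaRect((W[n][:,:2]*1000).astype('float32')),np.percentile(W[n][:,2],[5,50,95]))
E
python3 go.py 440.5 80 42 16.2
```

```text
t: 19.4
position: [0.4398, 0.0802, 0.1192]
tcp_rot: [-0.0, 0.664, 0.748, -0.0]
contact_force: [-0.1, 0.1, -5.9]
gripper_width: 0.304
grasp_force: 80.0
t: 19.77
position: [0.4402, 0.0799, 0.1195]
tcp_rot: [-0.0, 0.602, 0.799, -0.0]
contact_force: [0.3, -0.6, -5.6]
gripper_width: 0.309
grasp_force: 80.1
2309 ((436.70513916015625, 93.47137451171875), (58.18539047241211, 91.85769653320312), 15.666163444519043) 0.010251909830474627
held ((440.48779296875, 81.79959106445312), (22.896944046020508, 92.0989990234375), 16.0242862701416) [0.10605577 0.11611258 0.11723631]
t 19.825 pos [440.3  79.9 119.6] yaw 16.0 w 26.4 gf 80.05533814430237 F [-0.4 -0.  -4.6] j6 -0.28
tool shift now [-0.   0.3 77.6]
roll units -0.015274810395513327
shift after roll [-0.   0.3 77.6]
```

View pics/w5.png

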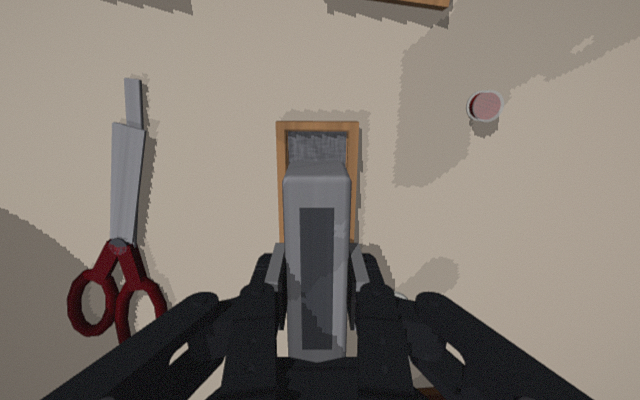

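The bar is held level at (317,265), aligned with its recess at (318,150). Its board measures (441, 79) at 15.7°. Next I'll lower it.

```bash
python3 -m creep '[0.018,-0.001,0,0.02,0,0.018,0,0,0.02,0,0.018,0,0,0.015,0,0.018,0,0,0.01,0,0.018,0,0,0.005,0,0.018,0,0,0.002,0,0.018,0,0,0.0015,0,0.018,0,0,0.0015,0,0.018,0,0,0.001,0,0.018,0,0,0,0]'
python3 go.py 440.5 79 42 15.8
```

```text
t: 21.08
position: [0.4408, 0.079, 0.0438]
tcp_rot: [0.0, 0.6, 0.8, 0.0]
contact_force: [0.2, -0.4, -5.7]
gripper_width: 0.31
grasp_force: 80.1
t 21.075 pos [440.8  79.   43.8] yaw 16.2 w 26.4 gf 80.08894801139832 F [ 0.2 -0.4 -5.7] j6 -0.28
tool shift now [ 0.1 -0.3  1.8]
roll units 0.04005392849010718
shift after roll [ 0.1 -0.3  1.8]
```

```bash
python3 -m creep '[0.018,0,0,0.001,0,0.018,0,0,0.001,0,0.018,0,0,0.0005,0,0.018,0,0,0,0]'
python3 go.py
```

```text
t: 21.58
position: [0.4409, 0.079, 0.0419]
tcp_rot: [-0.0, 0.6, 0.8, -0.0]
contact_force: [-4.5, -0.2, 6.0]
gripper_width: 0.307
grasp_force: 81.5
t 21.575 pos [440.9  79.   41.9] yaw 16.2 w 26.2 gf 81.47624731063843 F [-4.5 -0.2  6. ] j6 -0.28
```

```bash
python3 -m creep '[0.05,0,0,0,0,0.05,0,0,0,0,0.05,0,0,-0.02,0,0.05,0,0,-0.03,0,0.05,0,0,-0.045,0,0.075,-0.041,0.025,0,0,0.075,-0.041,0.025,0,0,0.075,-0.041,0.025,0,0,0.075,-0.041,0.025,0,0,0.075,-0.041,0.025,0,0]'
python3 -m creep '[0.075,0,0,0,0.94,0.075,0,0,0,0.94,0.075,0,0,0,0.94,0.075,0,0,0,0.94,0.075,0,0,0,0.94,0.075,0,0,0,0.94,0.075,0,0,0,0.94,0.075,0,0,0,0.94,0.075,0,0,0,0.9,0.075,0,0,0,0]'
python3 - <<'E'
from rig import env
import cv2,numpy as np
from m import *
c=env.calibration('wrist');p,d=env.read_camera('wrist')
cv2.imwrite('pics/w6.png',p[:,:,::-1]);np.savez('w6.npz',p=p,d=d,**c)
W=cloud(load('w6.npz'));m=(W[...,2]>.028)&(W[...,2]<.04)&(np.hypot(W[...,0]-.618,W[...,1]+.083)<.06)
print(m.sum(),cv2.minAreaRect((W[m][:,:2]*1000).astype('float32')),np.median(W[m][:,2]))
p,d=env.read_camera('top');c=env.calibration('top');np.savez('t6.npz',p=p,d=d,**c);W=cloud(load('t6.npz'))
m=(W[...,2]>.03)&(W[...,2]<.045)&(np.hypot(W[...,0]-.4408,W[...,1]-.079)<.065)
print('bar',m.sum(),cv2.minAreaRect((W[m][:,:2]*1000).astype('float32')),np.median(W[m][:,2]))
E
python3 go.py 618 -83 38 -68
```

```text
t: 22.82
position: [0.6194, -0.0842, 0.1363]
tcp_rot: [0.0, 0.6, 0.8, 0.0]
contact_force: [0.4, 0.2, 0.7]
gripper_width: 0.88
grasp_force: 0.0
t: 24.08
position: [0.6182, -0.0831, 0.1363]
tcp_rot: [0.0, 0.981, 0.191, 0.0]
contact_force: [0.4, 0.6, 0.0]
gripper_width: 0.877
grasp_force: 0.0
7768 ((618.7518920898438, -84.74293518066406), (90.73756408691406, 49.96158218383789), 21.04356575012207) 0.034103346141572
bar 68 ((433.25762939453125, 119.67556762695312), (20.116567611694336, 34.46198654174805), 72.12893676757812) 0.036771763666754095
t 24.175 pos [618.1 -83.  136.3] yaw -67.8 w 75.1 gf 0.0 F [ 0.3 -0.1  0.1] j6 0.92
tool shift now [-0.1 -0.1 98.3]
roll units 0.018796564461379717
shift after roll [-0.1 -0.  98.3]
```

View pics/w6.png

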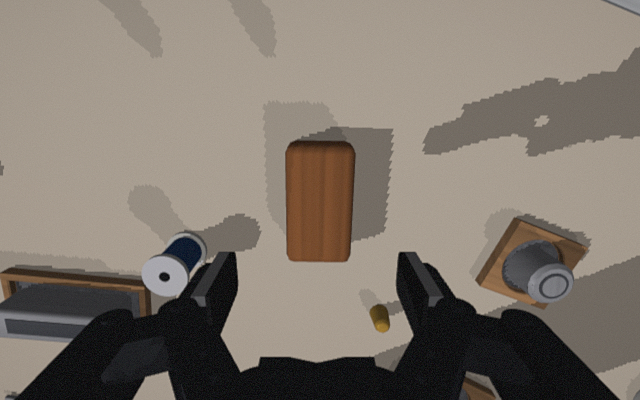

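The clapper is centred at (320,202) and measures (618.8, −84.7), long axis about 21.5°. The spool is standing clear at (175,265), and the bar and the small round lie in their boards.

```bash
python3 -m creep '[0.075,0,0.002,0.03,0,0.075,0,0,0.03,0,0.075,0,0,0.02,0,0.075,0,0,0.011,0,0.075,0,0,0.007,0,0.04,0,0,0,0,0.04,0,0,0,0,0.04,0,0,0,0,0.04,0,0,0,0,0.04,0,0,0,0]' 45
python3 go.py 434.5 283 120 8.5
```

```text
t: 25.42
position: [0.6195, -0.085, 0.0393]
tcp_rot: [0.0, 0.982, 0.191, 0.001]
contact_force: [-0.3, 0.2, 6.1]
gripper_width: 0.578
grasp_force: 48.9
t 25.425 pos [619.5 -85.   39.3] yaw -68.0 w 49.4 gf 48.94942045211792 F [-0.3  0.2  6.1] j6 0.92
tool shift now [ -33.5 -410.4  -81.2]
roll units -7.649787038403159
shift after roll [ 391.3 -128.5  -80.7]
```

```bash
python3 -m creep '[0.04,0,0,-0.025,0,0.04,0,0,-0.06,0,0.04,-0.0042,-0.0513,0,0,0.04,-0.0042,-0.0513,0,0,0.04,-0.0042,-0.0513,0,0,0.04,-0.0042,-0.0513,0,0,0.04,-0.0042,-0.0513,0,0,0.04,-0.0042,-0.0513,0,0,0.04,-0.0042,-0.0513,0,0,0.04,-0.0042,-0.0513,0,0]'
python3 -m creep '[0.04,0,0,0,-0.956,0.04,0,0,0,-0.956,0.04,0,0,0,-0.956,0.04,0,0,0,-0.956,0.04,0,0,0,-0.956,0.04,0,0,0,-0.956,0.04,0,0,0,-0.956,0.04,0,0,0,-0.956,0.04,0,0,0,0,0.04,0,0,0,0]'
python3 - <<'E'
from rig import env
import cv2,numpy as np
from m import *
c=env.calibration('wrist');p,d=env.read_camera('wrist')
cv2.imwrite('pics/w7.png',p[:,:,::-1]);np.savez('w7.npz',p=p,d=d,**c)
W=cloud(load('w7.npz'));m=(W[...,2]>.0065)&(W[...,2]<.014)&(np.hypot(W[...,0]-.4345,W[...,1]-.283)<.085)
print(m.sum(),cv2.minAreaRect((W[m][:,:2]*1000).astype('float32')),np.median(W[m][:,2]))
E
python3 go.py 434.5 283 43 8.5
```

```text
t: 26.68
position: [0.4324, 0.2842, 0.1228]
tcp_rot: [0.0, 0.982, 0.191, -0.0]
contact_force: [0.5, 0.7, -1.3]
gripper_width: 0.571
grasp_force: 48.2
t: 27.92
position: [0.4335, 0.2829, 0.123]
tcp_rot: [-0.0, 0.654, 0.756, -0.0]
contact_force: [-0.0, 0.8, -1.4]
gripper_width: 0.575
grasp_force: 48.2
1873 ((428.92376708984375, 320.4006652832031), (80.12983703613281, 40.425350189208984), 8.501545906066895) 0.010219385608614153
t 27.975 pos [433.6 283.  123.1] yaw 8.3 w 49.1 gf 48.231573700904846 F [ 0.3  0.1 -1.2] j6 0.28
tool shift now [-0.1  0.9 80.1]
roll units -0.016781929639297744
shift after roll [-0.1  0.9 80.1]
```

View pics/w7.png

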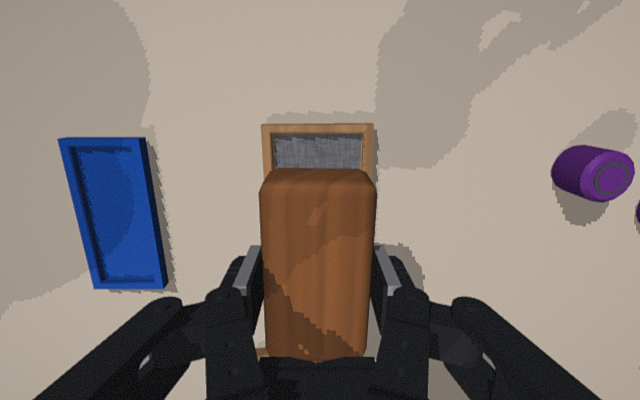

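The clapper is held at (318,265) and lines up with its recess at (318,150). Its board centre is about (434.7, 282). Next I'll lower it.

```bash
python3 -m creep '[0.04,-0.0014,0.0012,0.02,0,0.04,0,0,0.02,0,0.04,0,0,0.015,0,0.04,0,0,0.01,0,0.04,0,0,0.006,0,0.04,0,0,0.003,0,0.04,0,0,0.002,0,0.04,0,0,0.0015,0,0.04,0,0,0.0015,0,0.04,0,0,0,0]'
python3 go.py 435 282 43 8.5
```

```text
t: 29.22
position: [0.4352, 0.2819, 0.0443]
tcp_rot: [-0.0, 0.653, 0.757, -0.0]
contact_force: [0.5, -0.1, -1.0]
gripper_width: 0.575
grasp_force: 48.3
t 29.225 pos [435.2 281.9  44.3] yaw 8.5 w 49.1 gf 48.25361967086792 F [ 0.5 -0.1 -1. ] j6 0.27
tool shift now [ 0.2 -0.2  1.3]
roll units -0.0019515896523074616
shift after roll [ 0.2 -0.2  1.3]
```

```bash
python3 -m creep '[0.04,0,0,0.001,0,0.04,0,0,0.001,0,0.04,0,0,0,0]'
python3 go.py
```

```text
t: 29.6
position: [0.4354, 0.282, 0.0432]
tcp_rot: [0.0, 0.653, 0.757, -0.0]
contact_force: [-3.8, -1.2, 7.9]
gripper_width: 0.573
grasp_force: 49.2
t 29.6 pos [435.4 282.   43.2] yaw 8.5 w 48.9 gf 49.174089431762695 F [-3.8 -1.2  7.9] j6 0.27
```

Touchdown confirmed. I'll release, rise, move aside and check everything.

```bash
python3 -m creep '[0.07,0,0,0,0,0.07,0,0,0,0,0.07,0,0,-0.02,0,0.07,0,0,-0.04,0,0.07,0,0,-0.05,0,0.07,0.05,0,-0.04,0,0.07,0.05,0,0,0,0.07,0.05,0,0,0,0.07,0.05,0,0,0,0.07,0.05,0,0,0]'
python3 -m creep '[0.07,0.04,0,0,0,0.07,0,0,0,0,0.07,0,0,0,0]'
python3 - <<'E'
from rig import env
import cv2,numpy as np
from m import *
c=[]
for n in('top','scene'):
    k=env.calibration(n);p,d=env.read_camera(n);np.savez(n+'9.npz',p=p,d=d,**k);z=load(n+'9.npz');W=cloud(z)
    for o,x,y in(('large',455,-277),('small',629,-276.5),('bar',441,79),('clap',435,282),('spool',529.5,5.5)):
        m=(W[...,2]>.025)&(W[...,2]<.06)&(np.hypot(W[...,0]-x/1000,W[...,1]-y/1000)<.06)
        if m.sum()<5: print(n,o,'hidden');continue
        r=cv2.minAreaRect((W[m][:,:2]*1000).astype('float32'))
        print(n,o,m.sum(),np.round(r[0],0),np.round(r[1],0),round(r[2]),np.round(1000*np.percentile(W[m][:,2],[50,97]),1))
    c.append(cv2.resize(p[120:260,180:460] if n=='top' else p[140:300,120:500],(760,295 if n!='top' else 305),interpolation=cv2.INTER_CUBIC))
cv2.imwrite('pics/end.png',np.vstack([c[0][:300],c[1]])[:,:,::-1])
E
```

```text
t: 30.85
position: [0.3981, 0.5295, 0.1911]
tcp_rot: [0.0, 0.653, 0.757, 0.0]
contact_force: [1.0, 0.2, 0.5]
gripper_width: 0.821
grasp_force: 0.0
t: 31.22
position: [0.3925, 0.5668, 0.1906]
tcp_rot: [0.0, 0.653, 0.758, -0.001]
contact_force: [0.1, -0.6, -1.0]
gripper_width: 0.822
grasp_force: 0.0
top large 336 [ 453. -274.] [53. 55.] 42 [36.8 41.5]
top small 137 [ 628. -274.] [34. 35.] 45 [36.6 40.3]
top bar 371 [441.  81.] [29. 96.] 16 [37. 41.]
top clap 616 [435. 282.] [51. 93.] 8 [36.4 40.7]
top spool 117 [528.   5.] [30. 32.] 89 [44.  48.2]
scene large 306 [ 457. -273.] [53. 53.] 3 [36.6 39. ]
scene small 208 [ 629. -273.] [33. 35.] 80 [36.1 39.3]
scene bar 465 [444.  81.] [30. 93.] 14 [36.6 39.2]
scene clap 816 [437. 282.] [52. 92.] 7 [36.7 39. ]
scene spool 196 [530.   5.] [33. 34.] 72 [44. 46.]
```

View pics/end.png

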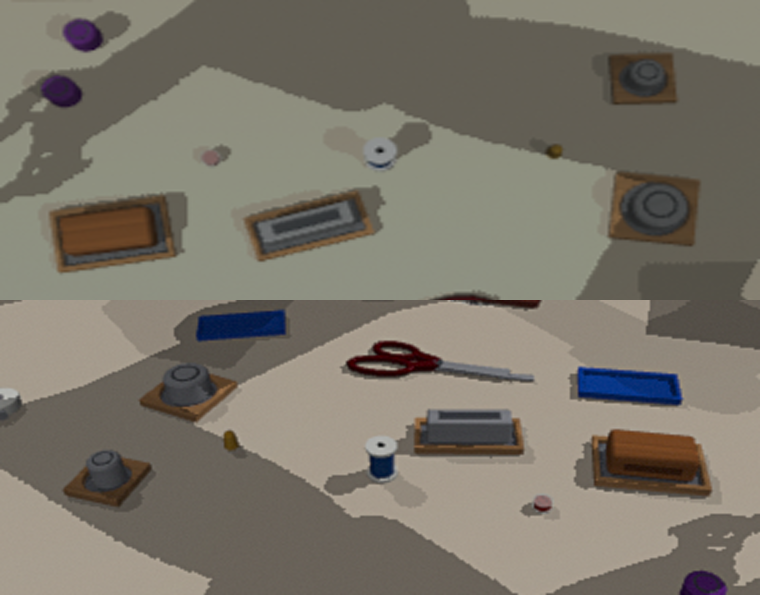

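Both views show all four pieces flat in their recesses: clapper (107,230), bar (310,225), small round (643,77) and large round (655,207) in the top view. Their tops read about 36.5–37 mm. The spool at (380,153) has not moved, and the arm is clear.

```bash
python3 -c "
from rig import env
print(env.finish_job())"
```

```text
the job is handed in; nothing more can be done
None
```

The job is handed in: all four pieces lie flat in their matching nest boards and the spool still stands where it was, done in about 31 s of the 96 s allowed.

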